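Close the polishing pot and set its selector

TASK

Get the polishing pot ready to run: its lid is sitting crooked on the rim, so turn the lid round on the rim, without lifting it off, until its key drops into the slot and the lid lies flat. Only then turn the selector lever on the control box until it clicks in pointing at the position marked by the upright pin. Leave the jar, bottle and tub where they are.

Things in the scene. Friction and masses are not known exactly. Their poses are not given: they have to be found in the camera images.
- pot_rim (a point): Centre of the mouth of the fixed polishing pot, at rim height, 120 mm up. Round steel drum, 124 mm across at the rim (wall 8 mm, bore 108 mm), foot 156 mm across. One slot, 20 mm wide, is cut through the rim between two square ears that stick out 14 mm; this frame's x axis points to the slot. It may stand left or right, turned any way.
- pot_notch (a point): Where the bottom of the lid's key (point lid_key) must end: in the rim slot, 58 mm from the pot's axis, 9 mm below the rim.
- lid: The pot's loose lid, slippery, 0.2 to 0.45 kg; origin at the centre of the disc's underside, z up out of it. Grey disc 128 mm across, 6 mm thick, with a stub below, 41 mm across, 11 mm deep, that sits in a 48 mm collar and keeps it centred with 3.5 mm of play. At the start its key rests on the rim, so it is tilted about 4.5 degrees. Pushed sideways near an end of its bar handle (a few N), it turns round on the rim.
- lid_handle (a point): Centre of the lid's straight black bar handle, 21 mm above the disc's underside on the lid's axis. The bar is 124 mm long, 14 mm wide and reaches 15 mm above and below this point (it stands on the disc). This frame's x axis points along the bar to the key's side, z up out of the lid.
- lid_key (a point): Middle of the bottom of the lid's key, 58 mm from the lid's axis: a tab 12 mm wide that reaches 9 mm below the disc and sticks out 8 mm beyond its edge. When it is over the slot it drops in by itself and the lid lies flat; it then has about 4 mm of play either way and cannot be turned further.
- selector_axis (a point): Axis of the selector, at the top face (65 mm above the bench) of the fixed control box, 180 x 180 x 65 mm. This frame is the box's: -x is its front (lever's parked direction), z up. The box may stand left or right.
- selector (a joint): Angle of the selector lever, rad, anticlockwise positive from above; 0 = parked, pointing to the front (-x) of the box. It clicks into a detent every 45 degrees, from -90 to 90; stops at +-100. It takes up to 0.15 N m to push it over the hump half-way to the next detent; then it springs on into that one and stays. A flat dot lies at each position but the marked one.
- selector_tip (a point): Point on the lever's line, 78 mm from the axis and 22 mm above the box top (12 mm beyond the lever's end). The lever is a black bar 14 mm wide from the hub (38 mm across, 36 mm high) out to 66 mm from the axis; it fills 8 to 36 mm above the box top.
- mark_pin (a point): Top of the upright steel pin, 14 mm across and 26 mm high, fixed on the control box 78 mm from the selector's axis. It marks the position to select: one of -90, -45, 45, 90 degrees, never the parked one.
- pole_top (a point): Top of a fixed upright pole (16 mm across, 320 mm high, foot 68 mm across) of the hanging drill's stand, at the back between the two machines. Its arm and drill hang away behind it, towards +x.
- jar_mid (a point): Middle of a small loose jar standing between pot and control box, 40 mm across, 115 mm high.
- bottle_mid (a point): Middle of a loose bottle with a red cap, 62 mm across, 170 mm high, at the left.
- tub_mid (a point): Middle of a loose white plastic tub, 100 mm across, 70 mm high, at the right.
There are look-alikes about, which are no part of the job. Leave any purple or turquoise look-alike of the lid alone.

How it is judged:
By the outcome, as a careful person would: the job done as asked, in the order asked, and still so for the second after the job is handed in, with the robot touching nothing.
It also fails if it takes over 64 s, if anything falls off the work surface, if the arm or the gripper's body presses on something with over 40 N, if the wrist force passes 120 N, or if a joint passes its speed limit or range.

ROBOT

A 6-joint arm with a two-finger parallel gripper is mounted at the origin on the work surface. World frame = base frame: x ahead of the robot, y to its left, z up, the work surface at z = 0. Lengths are in m, angles in rad, forces in N, time in s.
With the tool pointing down it reaches from about 0.325 to 0.9 m from the base axis. Payload 6.1 kg.
Tool frame: the origin (TCP) lies at the very end of the fingers, on their centre line; the grasp point (between the pads) lies 19 mm behind it (r.grasp_offset is the distance from the TCP to the grasp point, in m); z points along the fingers, y is the line along which they close (so a half turn about z gives the same grasp; the last joint's range is limited). The gripper opens to 85 mm and grips with 20 to 120 N. Pads are 22 mm wide; open, the fingers measure 114 mm over their backs; the gripper's body (76 mm by 85 mm) begins 54 mm behind the grasp point. The pads swing forward as they close: fully open they stand 13 mm farther back than shut.
Start: joints at [1.097, 0.22, 1.526, -0, 1.395, -0.126], TCP at [0.213, 0.588, 0.231] pointing down, gripper open.
Joint ranges: [-2.98, 2.98], [-0.91, 2.08], [0.09, 2.57], [-1.24, 4.39], [0.2, 2.65], [-2.68, 2.68]. Speed limits (rad/s): [2.57, 2.57, 3.01, 3.14, 3.14, 3.14].

INTERFACE

Orientations are given as a rotation vector (axis times angle).
In Python, from station import telemetry, viewer, order, r gives the robot as it stands. The module is installed in compiled form; this text tells all that it offers.
- The arm moves only by the tool carry_out, never from a script. Its argument "targets" is a list that holds one entry, the list of rows, each a list of 5 numbers: the shift along the tool's x, y, z as a fraction of full scale, then the turn about the tool's z as a fraction of full scale, then the gripper command: -1 is fully open, 1 is shut, values between are in proportion. A call has 1 to 12 rows; each row shifts and turns the commanded pose from where the row before left it, along the tool's axes as they then stand; what a row does not reach is not made up. Full scale, the value 1, is 0.5 m for a shift and 0.1 rad for a turn. A row lasts 1/10 s, in which the tool goes at most 50 mm and 8.59 degrees, less where a joint would pass 70% of its speed; a pose out of reach is approached as far as the arm can. A call with a number of a shift or a turn outside -1 to 1 is refused whole. A call with a gripper value outside its range is refused whole. The fingers move at their own pace and stop on an object; the grip force is fixed at half the most. Time passes only in rows, so rows that do not move let the fingers close. It gives the time, the measured TCP pose, the force, the opening and the grip force at its end, in the units of the state.
- telemetry.state(): the state, without advancing time (a new reading comes with each control period).
- viewer.read_camera(name): name is "side" or "top"; returns a dict with "frame" (384x512x3 uint8, red, green, blue), "range_z" (384x512 float32, m along the optical axis (not along the pixel's ray), 0 where there is no reading), "fx", "fy", "cx", "cy" (pixels), "T" (4x4, takes a point from camera to world coordinates). Camera axes: x right, y up, looking along -z (the intrinsics and any distortion apply to the point x, -y, -z); pixel columns grow to the right and rows downward; lengths in m; the calibration is good to about 2 mm. A picture is of the moment at which its call begins.
- order.close_job(): hands the job in; it is judged then, once.
Trained networks look in a picture, given as the dict that the camera call returned (one of the last four; its "shot" number tells which), for a name from the list of things; names that differ only in an ending like _2 or _b are one class to them, and where a whole thing is asked for, a point or a joint stands for the part that bears it (a point fixed in the world has none). Each returns a list of dicts, best first, with "score" (0 to 1); they miss things now and then, are a little off and sometimes report something else, mostly with a low value. They report only what shows in the picture. A call takes as long as a camera call. They do not tell look-alikes from the thing itself.
- viewer.silhouettes(picture, query): "mask" (384x512 bool, what is visible of it) and "box" ([centre column, centre row, width, height] in pixels, round what is visible of it).
- viewer.spot_point(picture, query): "location" ([column, row] in pixels: a listed point, or the origin of a listed thing).
The state is a dict: "clock": time; "joints": joint angles; "joint_vel": joint speeds; "joint_torque": joint torques, N m; "eef_pos": TCP position; "tool_rot": TCP orientation; "force": force on the tool from outside, world axes, zero at the start; "ft_torque": the same for the moment, N m; "finger_gap": finger opening in m; "finger_force": force on a finger pad.
Only numpy, scipy, OpenCV 4.12 (cv2) and the standard library are available. Lean on these libraries where they do the work, as an engineer would, in place of code of your own. Each camera call takes 0.05 s, during which the arm holds its last target. There are 200 camera calls.

## Working session

There is one attempt and no reset: what is moved stays moved. The work goes in short steps, Python scripts to look and compute and a tool call to move; the robot and the scene stay as the last step left them, time stands still between calls to the robot, and variables do not carry over. Pictures are saved under pics/ and viewed, at most 10 in all, crops included, and the job is handed in when it is done.

Besides the shell and the picture viewer there is one more tool, called as name([rows], argument=value, ...), one row to a line, values as JSON. carry_out: Moves the arm, as the interface text tells. Its arguments: {"type":"object","properties":{"targets":{"type":"array","items":{"type":"array","items":{"type":"array","items":{"type":"number"}}}}},"required":["targets"]}

```bash
mkdir -p pics
cat > h.py <<'E'
import numpy as np, cv2
from station import telemetry, viewer, order, r
def px2w(p,c,rw,z=None,win=2):
    # by depth, or by intersecting plane z
    d=np.array([(c-p["cx"])/p["fx"],-(rw-p["cy"])/p["fy"],-1.0])
    T=np.array(p["T"])
    if z is None:
        a=p["range_z"][int(round(rw))-win:int(round(rw))+win+1,int(round(c))-win:int(round(c))+win+1]
        a=a[a>0]; s=np.median(a) if a.size else np.nan
    else:
        s=(z-T[2,3])/(T[:3,:3]@d)[2]
    return T[:3,:3]@(d*s)+T[:3,3]
def cloud(p):
    v,u=np.mgrid[0:384,0:512]; z=p["range_z"]
    P=np.stack([(u-p["cx"])/p["fx"]*z,-(v-p["cy"])/p["fy"]*z,-z],-1)
    T=np.array(p["T"]); W=P@T[:3,:3].T+T[:3,3]; W[z<=0]=np.nan
    return W
def save(p,n): cv2.imwrite("pics/"+n,p["frame"][:,:,::-1])
E
python3 - <<'E'
from h import *
np.set_printoptions(precision=3,suppress=True)
t=viewer.read_camera("top"); s=viewer.read_camera("side")
save(t,"top1.png"); save(s,"side1.png")
print([k for k in t], t["fx"], np.array(t["T"]))
Z=dict(pot_rim=.12,lid_handle=.141,lid_key=.12,selector_axis=.065,selector_tip=.087,mark_pin=.091,pole_top=.32,jar_mid=None,bottle_mid=None,tub_mid=None,pot_notch=.111)
for n,p in(("top",t),("side",s)):
  for q,z in Z.items():
    for d in viewer.spot_point(p,q)[:3]:
      c=d["location"]; print(n,q,round(d["score"],2),np.round(c),px2w(p,c[0],c[1]),px2w(p,c[0],c[1],z) if z else "")
print(telemetry.state())
E
```

```text
['frame', 'range_z', 'fx', 'fy', 'cx', 'cy', 'T', 'shot'] 389.3880703443871 [[-0.017  0.987 -0.157  0.281]
 [-1.    -0.019 -0.009  0.013]
 [-0.012  0.157  0.988  1.41 ]
 [ 0.     0.     0.     1.   ]]
top pot_rim 0.51 [378. 166.] [ 0.594 -0.444  0.008] [ 0.569 -0.408  0.12 ]
top lid_handle 0.79 [174. 261.] [0.264 0.297 0.02 ] [0.266 0.273 0.141]
top lid_handle 0.73 [119. 250.] [0.308 0.484 0.047] [0.306 0.451 0.141]
top lid_handle 0.68 [206. 184.] [0.512 0.169 0.159] [0.515 0.171 0.141]
top lid_key 0.94 [193. 259.] [0.27  0.23  0.015] [0.271 0.214 0.12 ]
top lid_key 0.86 [215. 201.] [0.455 0.138 0.16 ] [0.46  0.142 0.12 ]
top lid_key 0.75 [303. 190.] [ 0.498 -0.156  0.102] [ 0.495 -0.154  0.12 ]
top selector_axis 0.82 [303. 188.] [ 0.503 -0.154  0.102] [ 0.509 -0.159  0.065]
top selector_tip 0.58 [294. 210.] [ 0.434 -0.125  0.067] [ 0.431 -0.123  0.087]
top selector_tip 0.28 [262. 112.] [ 0.816 -0.024  0.002] [ 0.784 -0.022  0.087]
top pole_top 0.79 [260. 111.] [ 0.744 -0.012  0.202] [ 0.699 -0.009  0.32 ]
top jar_mid 0.55 [260. 170.] [ 0.564 -0.01   0.116] 
top bottle_mid 0.95 [139.
[... 1115 characters left out ...]
3.] [ 0.691 -0.006  0.319] 
side bottle_mid 0.7 [292. 170.] [0.598 0.388 0.111] 
side bottle_mid 0.47 [269. 191.] [0.485 0.146 0.155] 
side tub_mid 0.65 [335. 376.] [ 0.577 -0.415  0.005] 
side tub_mid 0.64 [259. 202.] [0.45  0.126 0.127] 
{'clock': 1.2, 'joints': array([ 1.097,  0.22 ,  1.527, -0.   ,  1.395, -0.126]), 'joint_vel': array([-0.   , -0.   , -0.   , -0.001, -0.   ,  0.   ]), 'joint_torque': array([ -0.001, -49.686, -38.972,  -0.   ,   0.001,  -0.   ]), 'eef_pos': array([0.213, 0.588, 0.231]), 'tool_rot': array([ 0.544,  3.094, -0.   ]), 'force': array([ 0.158, -0.866,  0.105]), 'ft_torque': array([-0.028, -0.024, -0.003]), 'finger_force': 0.0, 'finger_gap': 0.08561642179850887}
```

```bash
python3 -c "
import cv2
a=cv2.imread('pics/top1.png');b=cv2.imread('pics/side1.png')
cv2.imwrite('pics/top1c.png',cv2.resize(a[130:290,90:400],None,fx=2.58,fy=2.58,interpolation=2))
cv2.imwrite('pics/side1c.png',cv2.resize(b[120:320,180:400],None,fx=3,fy=3,interpolation=2))"
```

```text
(no output)
```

View pics/top1c.png

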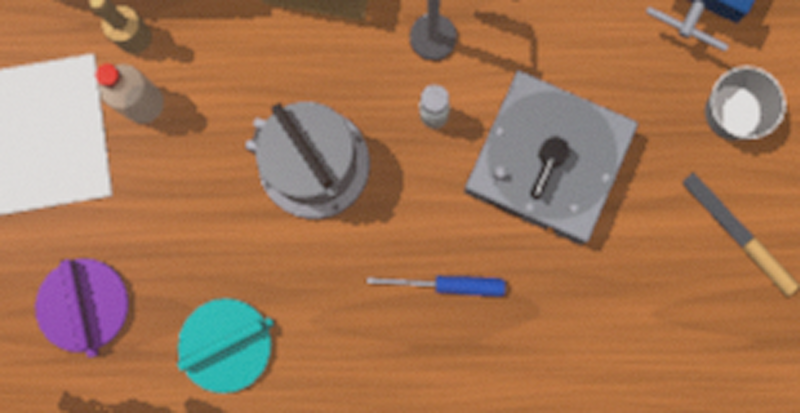

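View pics/side1c.png

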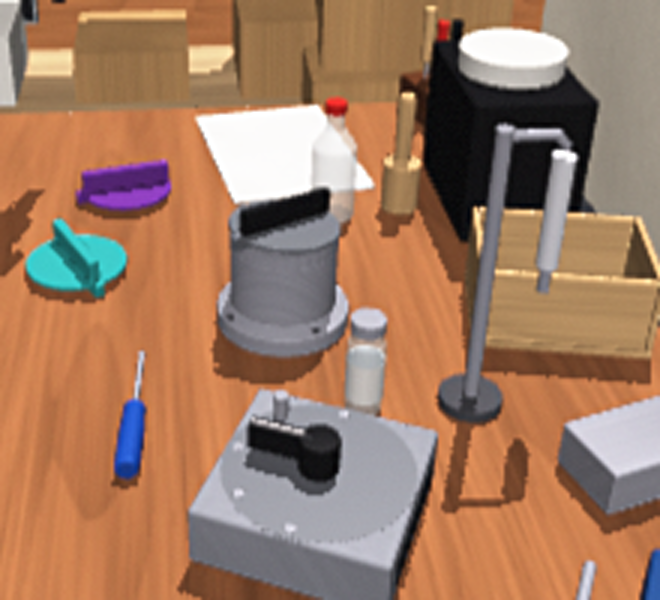

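```bash
cat > m.py <<'E'
from h import *
np.set_printoptions(precision=3,suppress=True)
def lidm(t,c0=(0.505,0.175)):
    W=cloud(t); f=t["frame"].astype(int)
    near=(np.hypot(W[...,0]-c0[0],W[...,1]-c0[1])<.1)
    dark=(f.sum(-1)<170)&near&(W[...,2]>.143)
    disc=near&(W[...,2]>.118)&(f.sum(-1)>200)&(W[...,2]<.14)
    for n,m in(("bar",dark),("disc",disc)):
        P=W[m]; c=np.median(P,0); 
        A=np.c_[P[:,:2]-c[:2],np.ones(len(P))]; k=np.linalg.lstsq(A,P[:,2],rcond=None)[0]
        e=np.linalg.svd(P-P.mean(0),full_matrices=False)[2][0]
        q=(P-P.mean(0))@e
        print(n,len(P),"mean",P.mean(0),"mid",P.mean(0)+e*(q.max()+q.min())/2,"plane",k,"axis",e,"deg",np.degrees(np.arctan2(e[1],e[0])),"len",q.max()-q.min())
E
python3 - <<'E'
from m import *
t=viewer.read_camera("top"); lidm(t)
print("ears",px2w(t,191.5,177.3,.12),px2w(t,187.7,186.6,.12))
print("pin",px2w(t,284.6,196.7,.091),"hub",px2w(t,305,188.5,.101),"levend",px2w(t,298.5,205,.1))
W=cloud(t); n=(np.hypot(W[...,0]-.505,W[...,1]-.17)<.12)&(W[...,2]>.09)&(W[...,2]<.125)
v,u=np.where(n); P=W[n]; print(P.mean(0))
# ears: sorted by distance from (0.51,0.17)
d=np.hypot(P[:,0]-.51,P[:,1]-.17); i=np.argsort(-d)[:25]; print(np.c_[u,v,P,d][i])
b=W[(abs(W[...,2]-.065)<.006)&(np.hypot(W[...,0]-.5,W[...,1]+.155)<.16)][:,:2].astype(np.float32)
print("box",cv2.minAreaRect(b))
h=W[(W[...,2]>.093)&(W[...,2]<.112)&(np.hypot(W[...,0]-.5,W[...,1]+.155)<.1)]; print("lever",h.mean(0),cv2.minAreaRect(h[:,:2].astype(np.float32)))
j=W[(W[...,2]>.1)&(np.hypot(W[...,0]-.56,W[...,1]+.01)<.05)]; print("jar",j.mean(0),j.max(0),j.min(0))
E
```

```text
bar 10 mean [0.47  0.14  0.161] mid [0.486 0.15  0.162] plane [ 0.55  -0.916  0.161] axis [-0.868 -0.496 -0.025] deg -150.2799314307967 len 0.06941100221398303
disc 964 mean [0.504 0.168 0.132] mid [0.503 0.172 0.131] plane [-0.062 -0.043  0.132] axis [-0.225  0.974 -0.028] deg 103.0133659868356 len 0.1360524961030894
ears [0.544 0.222 0.12 ] [0.513 0.235 0.12 ]
pin [ 0.476 -0.093  0.091] hub [ 0.502 -0.162  0.101] levend [ 0.446 -0.138  0.1  ]
[0.506 0.188 0.114]
[[219.    206.      0.444   0.129   0.124   0.077]
 [220.    205.      0.448   0.126   0.123   0.076]
 [185.    186.      0.515   0.244   0.117   0.075]
 [185.    185.      0.518   0.244   0.119   0.074]
 [185.    187.      0.511   0.244   0.122   0.074]
 [186.    188.      0.51    0.242   0.109   0.072]
 [188.    177.      0.545   0.233   0.124   0.072]
 [189.    176.      0.549   0.231   0.12    0.072]
 [188.    178.      0.542   0.234   0.118   0.072]
 [188.    179.      0.54    0.235   0.113   0.072]
 [188.    181.      0.535   0.237   0.103   0.071]
 [187.    184.      0.524   0.24    0.106   0.071]
 [186.    186.     
[... 259 characters left out ...]
42   0.23    0.121   0.068]
 [187.    186.      0.515   0.238   0.117   0.068]
 [216.    205.      0.449   0.14    0.114   0.068]
 [189.    180.      0.537   0.232   0.11    0.068]
 [187.    187.      0.512   0.237   0.118   0.067]
 [188.    184.      0.524   0.236   0.108   0.067]
 [214.    206.      0.447   0.147   0.107   0.067]
 [189.    181.      0.534   0.233   0.107   0.067]]
box ((0.5165014863014221, -0.12919384241104126), (0.2479354292154312, 0.1804753541946411), 64.72994995117188)
lever [ 0.487 -0.15   0.102] ((0.4905904531478882, -0.132161945104599), (0.06646178662776947, 0.08674326539039612), 53.00991439819336)
jar [ 0.571 -0.002  0.116] [0.59  0.014 0.123] [ 0.555 -0.017  0.104]
```

carry_out([
  [[-0.0693, -0.0487, 0, 0, 0.15], [-0.0693, -0.0487, 0, 0, 0.15], [-0.0693, -0.0487, 0, 0, 0.15], [-0.0693, -0.0487, 0, 0, 0.15], [-0.0693, -0.0487, 0, 0, 0.15], [-0.0693, -0.0487, 0, 0, 0.15], [-0.0693, -0.0487, 0, 0, 0.15], [-0.0693, -0.0487, 0, 0, 0.15], [-0.0693, -0.0487, 0, 0, 0.15], [-0.0693, -0.0487, 0, 0, 0.15], [-0.0693, -0.0487, 0, 0, 0.15], [-0.0693, -0.0487, 0, 0, 0.15]],
])

```text
clock: 2.45
eef_pos: [0.5052, 0.1696, 0.2316]
tool_rot: [0.544, 3.094, 0.0]
force: [0.9, 0.7, 0.7]
finger_gap: 0.0362
finger_force: 0.0
```

carry_out([
  [[0, 0, 0, -0.94, 0.15], [0, 0, 0, -0.94, 0.15], [0, 0, 0, -0.94, 0.15], [0, 0, 0, -0.94, 0.15], [0, 0, 0, -0.94, 0.15], [0, 0, 0, -0.94, 0.15], [0, 0, 0, -0.94, 0.15], [0, 0, 0, -0.94, 0.15], [0, 0, 0, -0.94, 0.15], [0, 0, 0, -0.94, 0.15], [0, 0, 0, 0, 0.15], [0, 0, 0, 0, 0.15]],
])

```text
clock: 3.65
eef_pos: [0.5044, 0.1712, 0.2314]
tool_rot: [-0.913, 3.006, -0.0]
force: [0.8, 0.2, 0.1]
finger_gap: 0.0363
finger_force: 0.0
```

Run:
```python
from h import *
np.set_printoptions(precision=3,suppress=True)
s=viewer.read_camera("side"); t=viewer.read_camera("top")
a=cv2.resize(s["frame"][90:270,200:370,::-1],None,fx=2.35,fy=2.35); b=cv2.resize(t["frame"][110:290,120:290,::-1],None,fx=2.35,fy=2.35)
cv2.imwrite("pics/p2.png",np.hstack([a,b]))
x=telemetry.state(); R=cv2.Rodrigues(x["tool_rot"])[0]
print(x["clock"],x["eef_pos"],np.degrees(np.arctan2(R[1,0],R[0,0])),x["joints"],x["finger_gap"],x["force"])
```

```text
3.75 [0.504 0.171 0.231] -146.17428535138382 [ 0.179 -0.001  1.767  0.     1.376 -1.982] 0.03632052542461322 [-0.97  -0.046  0.301]
```

View pics/p2.png

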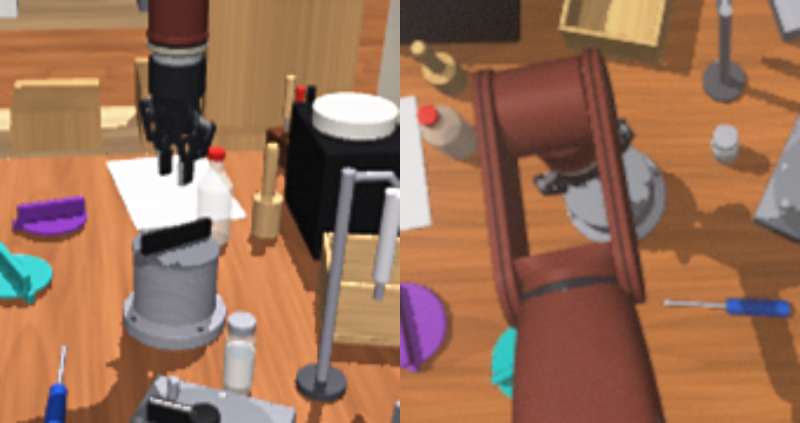

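carry_out([
  [[0, 0, 0.04, 0, 0.15], [0, 0, 0.04, 0, 0.15], [0, 0, 0.03, 0, 0.15], [0, 0, 0.02, 0, 0.15], [0, 0, 0.01, 0, 0.15], [0, 0, 0.01, 0, 0.15], [0, 0, 0.01, 0, 0.15], [0, 0, 0.01, 0, 0.15], [0, 0, 0, 0, 0.15], [0, 0, 0, 0, 0.15]],
])

```text
clock: 4.75
eef_pos: [0.5044, 0.1712, 0.1464]
tool_rot: [-0.917, 3.005, -0.0]
force: [-0.5, 0.4, -0.3]
finger_gap: 0.0365
finger_force: 0.0
```

Run:
```python
from h import *
s=viewer.read_camera("side")
cv2.imwrite("pics/p3.png",cv2.resize(s["frame"][130:230,220:350,::-1],None,fx=5,fy=5,interpolation=2))
```

```text
(no output)
```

View pics/p3.png

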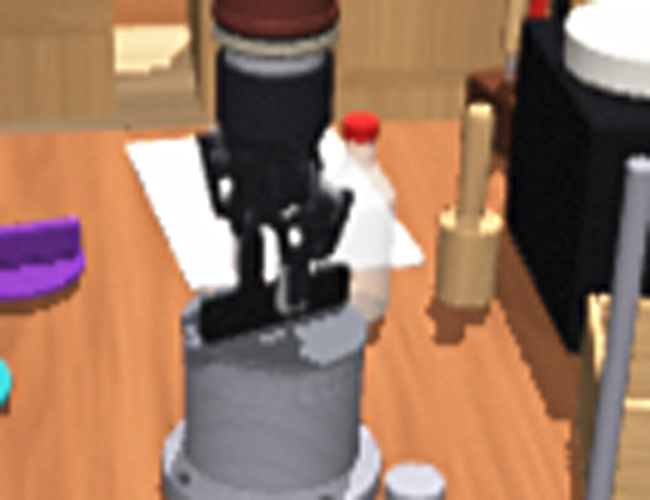

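carry_out([
  [[0, 0, 0.008, 0, 0.58], [0, 0, 0, 0, 0.58], [0, 0, 0, 0, 0.58], [0, 0, 0, 0, 0.58], [0, 0, 0, 0.5, 0.58], [0, 0, 0, 0.5, 0.58], [0, 0, 0, 0.5, 0.58], [0, 0, 0, 0.5, 0.58], [0, 0, 0, 0.5, 0.58], [0, 0, 0, 0.5, 0.58]],
])

```text
clock: 5.8
eef_pos: [0.5047, 0.1708, 0.1426]
tool_rot: [-0.454, 3.108, -0.001]
force: [0.2, -1.7, 0.4]
finger_gap: 0.018
finger_force: 3.3
```

```bash
cat > st.py <<'E'
from h import *
np.set_printoptions(precision=3,suppress=True)
x=telemetry.state(); R=cv2.Rodrigues(x["tool_rot"])[0]
print(x["clock"],x["eef_pos"],"toolx",np.degrees(np.arctan2(R[1,0],R[0,0])),x["joints"],x["finger_gap"],x["force"],x["ft_torque"],x["finger_force"])
E
python3 st.py
```

```text
5.8 [0.505 0.171 0.143] toolx -163.36895059964152 [ 0.179  0.083  1.854 -0.001  1.204 -1.682] 0.017984676049047646 [ 0.242 -1.724  0.44 ] [-0.28  -0.139  0.131] 3.3122349448967725
```

carry_out([
  [[0, 0, 0, 0.8, 0.58], [0, 0, 0, 0.8, 0.58], [0, 0, 0, 0.8, 0.58], [0, 0, 0, 0.8, 0.58], [0, 0, 0, 0.8, 0.58], [0, 0, 0, 0.8, 0.58], [0, 0, 0, 0.8, 0.58], [0, 0, 0, 0.8, 0.58], [0, 0, 0, 0.8, 0.58], [0, 0, 0, 0.8, 0.58], [0, 0, 0, 0.8, 0.58], [0, 0, 0, 0.8, 0.58]],
])

```text
clock: 7.0
eef_pos: [0.5053, 0.1703, 0.143]
tool_rot: [1.033, 2.964, -0.001]
force: [2.4, -3.9, 0.8]
finger_gap: 0.0181
finger_force: 5.3
```

```bash
python3 st.py
python3 - <<'E'
from h import *
s=viewer.read_camera("side")
cv2.imwrite("pics/p4.png",cv2.resize(s["frame"][130:230,220:350,::-1],None,fx=5,fy=5,interpolation=2))
E
```

```text
7.0 [0.505 0.17  0.143] toolx 141.56101116170237 [ 0.178  0.083  1.853 -0.002  1.204 -0.721] 0.018091391459757022 [ 2.403 -3.935  0.759] [-0.761 -0.268  0.15 ] 5.255752664379543
```

View pics/p4.png

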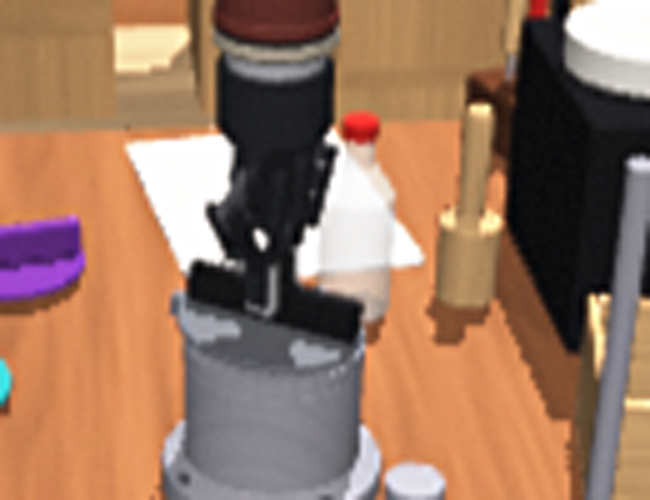

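carry_out([
  [[0, 0, 0, 0.8, 0.58], [0, 0, 0, 0.8, 0.58], [0, 0, 0, 0.8, 0.58], [0, 0, 0, 0.8, 0.58], [0, 0, 0, 0.8, 0.58], [0, 0, 0, 0.8, 0.58], [0, 0, 0, 0.8, 0.58], [0, 0, 0, 0.8, 0.58], [0, 0, 0, 0.8, 0.58], [0, 0, 0, 0.8, 0.58], [0, 0, 0, 0.4, 0.58], [0, 0, 0, 0.4, 0.58]],
])

```text
clock: 8.25
eef_pos: [0.5045, 0.1704, 0.1424]
tool_rot: [2.195, 2.246, -0.001]
force: [-0.0, -3.3, 0.5]
finger_gap: 0.0179
finger_force: 4.6
```

carry_out([
  [[0, 0, 0, 0.25, 0.58], [0, 0, 0, 0.25, 0.58], [0, 0, 0, 0.25, 0.58], [0, 0, 0, 0.25, 0.58], [0, 0, 0, 0.25, 0.58], [0, 0, 0, 0.25, 0.58], [0, 0, 0, 0.25, 0.58], [0, 0, 0, 0.25, 0.58]],
])

```text
clock: 9.05
eef_pos: [0.5044, 0.171, 0.1423]
tool_rot: [2.411, 2.014, -0.0]
force: [1.7, -5.9, 1.5]
finger_gap: 0.0183
finger_force: 5.5
```

```bash
python3 st.py
```

```text
9.05 [0.504 0.171 0.142] toolx 79.7584523012153 [ 0.179  0.083  1.854 -0.     1.205  0.358] 0.018254225224947972 [ 1.699 -5.869  1.473] [-0.827 -0.093  0.092] 5.542919869836851
```

carry_out([
  [[0, 0, 0, 0.25, 0.58], [0, 0, 0, 0.25, 0.58], [0, 0, 0, 0.25, 0.58], [0, 0, 0, 0.25, 0.58], [0, 0, 0, 0.25, 0.58], [0, 0, 0, 0.25, 0.58], [0, 0, 0, 0.25, 0.58], [0, 0, 0, 0.25, 0.58]],
])

```text
clock: 9.85
eef_pos: [0.5043, 0.1712, 0.1423]
tool_rot: [-2.6, -1.763, -0.0]
force: [1.1, -3.9, 1.5]
finger_gap: 0.0178
finger_force: 4.9
```

```bash
python3 st.py
cat > sh.py <<'E'
import sys
from h import *
s=viewer.read_camera("side")
cv2.imwrite("pics/"+sys.argv[1],cv2.resize(s["frame"][130:230,220:350,::-1],None,fx=5,fy=5,interpolation=2))
W=cloud(s); v,u=np.mgrid[0:384,0:512]
n=(np.hypot(W[...,0]-.504,W[...,1]-.171)<.06)&(W[...,2]>.115)&(W[...,2]<.142)&(s["frame"].sum(-1)>200)
P=W[n]; 
for _ in range(4):
    k=np.linalg.lstsq(np.c_[P[:,0]-.504,P[:,1]-.171,np.ones(len(P))],P[:,2],rcond=None)[0]
    e=P[:,2]-np.c_[P[:,0]-.504,P[:,1]-.171,np.ones(len(P))]@k; P=P[abs(e)<.004]
print("disc plane",len(P),k,"tilt deg",np.degrees(np.hypot(*k[:2])),"dir",np.degrees(np.arctan2(k[1],k[0])))
E
python3 sh.py p5.png
```

```text
9.85 [0.504 0.171 0.142] toolx 68.28253313346627 [0.179 0.083 1.854 0.    1.204 0.558] 0.01782277229312375 [ 1.145 -3.853  1.523] [-0.626 -0.084  0.103] 4.853626861295197
disc plane 383 [0.0167623  0.07503383 0.13261897] tilt deg 4.405091879957935 dir 77.40709343552314
```

carry_out([
  [[0, 0, 0, 0.2, 0.58], [0, 0, 0, 0.2, 0.58], [0, 0, 0, 0.2, 0.58], [0, 0, 0, 0.2, 0.58], [0, 0, 0, 0.2, 0.58], [0, 0, 0, 0.2, 0.58], [0, 0, 0, 0.2, 0.58], [0, 0, 0, 0.2, 0.58]],
])

```text
clock: 10.7
eef_pos: [0.5044, 0.1715, 0.1422]
tool_rot: [-2.732, -1.55, -0.001]
force: [4.4, -1.5, 0.4]
finger_gap: 0.0178
finger_force: 1.7
```

```bash
python3 st.py;python3 sh.py p6.png
```

```text
10.7 [0.504 0.172 0.142] toolx 59.12921374202946 [0.179 0.083 1.854 0.001 1.204 0.718] 0.01782405605951646 [ 4.413 -1.53   0.392] [-0.256 -0.566  0.056] 1.7311750723456498
disc plane 336 [-8.24517749e-05  1.34730167e-03  1.27558293e-01] tilt deg 0.07733911775284429 dir 93.50200291031713
```

carry_out([
  [[0, 0, 0, -0.5, 0.3], [0, 0, 0, -0.4, 0.15], [0, 0, 0, 0, 0.15], [0, 0, 0, 0, 0.15], [0, 0, -0.01, 0, 0.15], [0, 0, -0.03, 0, 0.15], [0, 0, -0.06, 0, 0.15], [0, 0, -0.08, 0, 0.15], [0, 0, -0.04, 0, 1], [0, 0, 0, 0, 1]],
])

```text
clock: 11.75
eef_pos: [0.5068, 0.1717, 0.258]
tool_rot: [2.656, 1.672, 0.013]
force: [-0.9, 0.7, 0.6]
finger_gap: 0.0082
finger_force: 0.0
```

```bash
python3 st.py;python3 sh.py p7.png
```

```text
11.75 [0.507 0.172 0.258] toolx 64.37243222656832 [ 0.179 -0.02   1.735  0.     1.417  0.626] 0.008177612005674347 [-0.867  0.667  0.614] [-0.028  0.021  0.045] 0.0
disc plane 354 [-0.00040211 -0.00048644  0.12750852] tilt deg 0.03616079625204532 dir -129.57843299416086
```

View pics/p7.png

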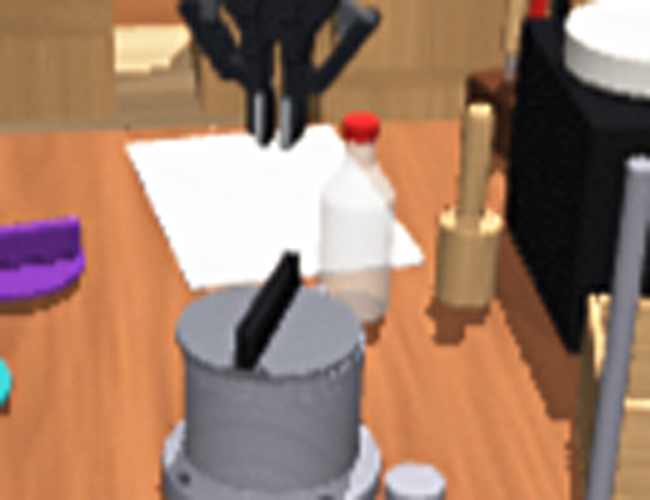

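```bash
cat > sel.py <<'E'
import sys
from h import *
np.set_printoptions(precision=3,suppress=True)
for cam in("top","side"):
    t=viewer.read_camera(cam)
    for q,z in(("selector_axis",.065),("selector_tip",.087),("mark_pin",.091)):
        for d in viewer.spot_point(t,q)[:2]:
            c=d["location"]; w=px2w(t,*c,z)
            if np.hypot(w[0]-.5,w[1]+.16)<.12: print(cam,q,round(d["score"],2),np.round(c,1),w)
    if cam=="top":
        W=cloud(t); f=t["frame"].astype(int).sum(-1)
        m=((abs(W[...,2]-.065)<.008)&(np.hypot(W[...,0]-.5,W[...,1]+.155)<.14)).astype(np.uint8)
        n,l,s,c=cv2.connectedComponentsWithStats(cv2.morphologyEx(m,cv2.MORPH_OPEN,np.ones((5,5)))); i=1+np.argmax(s[1:,4])
        print("box",cv2.minAreaRect(W[l==i][:,:2].astype(np.float32)))
        k=(f<150)&(np.hypot(W[...,0]-.5,W[...,1]+.155)<.1)
        L=[px2w(t,u,v,.1)[:2] for v,u in np.argwhere(k)]
        print("lever",len(L),cv2.minAreaRect(np.float32(L)),np.mean(L,0))
        cv2.imwrite("pics/"+sys.argv[1],cv2.resize(t["frame"][150:230,260:350,::-1],None,fx=6,fy=6,interpolation=2))
E
python3 sel.py s1.png
```

```text
top selector_axis 0.95 [302.5 190.9] [ 0.499 -0.158  0.065]
top selector_tip 0.61 [294.3 210.4] [ 0.429 -0.125  0.087]
box ((0.5025122165679932, -0.16004285216331482), (0.1798689216375351, 0.18114811182022095), 64.52169036865234)
lever 5 ((0.45464789867401123, -0.12171390652656555), (0.02386324107646942, 0.08738752454519272), 43.790897369384766) [ 0.449 -0.118]
side selector_axis 0.34 [251.9 259.3] [ 0.414 -0.087  0.065]
side selector_tip 0.71 [256.5 261.4] [ 0.425 -0.123  0.087]
side selector_tip 0.22 [285.2 278.6] [ 0.495 -0.195  0.087]
side mark_pin 0.53 [275.7 249.8] [ 0.482 -0.082  0.091]
```

View pics/s1.png

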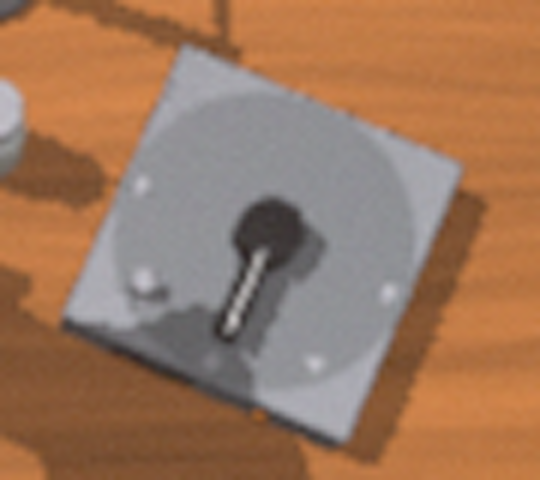

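carry_out([
  [[-0.0754, 0.0204, 0, 0, 1], [-0.0754, 0.0204, 0, 0, 1], [-0.0754, 0.0204, 0, 0, 1], [-0.0754, 0.0204, 0, 0, 1], [-0.0754, 0.0204, 0, 0, 1], [-0.0754, 0.0204, 0, 0, 1], [-0.0754, 0.0204, 0, 0, 1], [-0.0754, 0.0204, 0, 0, 1], [-0.0754, 0.0204, 0, 0, 1], [0, 0, 0, 0, 1], [0, 0, 0, 0, 1]],
])

```text
clock: 13.3
eef_pos: [0.4401, -0.1749, 0.2519]
tool_rot: [-2.66, -1.67, 0.0]
force: [0.4, -0.6, 0.6]
finger_gap: -0.0001
finger_force: 0.0
```

```bash
python3 st.py
```

```text
13.3 [ 0.44  -0.175  0.252] toolx 64.24912927539768 [-0.545 -0.163  1.88   0.     1.426 -0.096] -0.00012805857308809677 [ 0.393 -0.631  0.649] [-0.035  0.006  0.018] 0.0
```

carry_out([
  [[0, 0, 0.08, 0, 1], [0, 0, 0.08, 0, 1], [0, 0, 0.08, 0, 1], [0, 0, 0.05, 0, 1], [0, 0, 0.028, 0, 1], [0, 0, 0.02, 0, 1], [0, 0, 0, 0, 1], [0.01, 0, 0, 0, 1], [0.01, 0, 0, 0, 1], [0.01, 0, 0, 0, 1], [0.01, 0, 0, 0, 1]],
])

```text
clock: 14.4
eef_pos: [0.4498, -0.1563, 0.0841]
tool_rot: [2.657, 1.673, 0.001]
force: [-1.6, 0.4, 0.6]
finger_gap: -0.0002
finger_force: 0.0
```

```bash
python3 st.py
```

```text
14.4 [ 0.45  -0.156  0.084] toolx 64.39257125489705 [-0.5    0.027  2.035  0.     1.078 -0.053] -0.00016655696003896572 [-1.592  0.411  0.585] [-0.001 -0.032 -0.021] 0.0
```

Now about 21 mm behind the lever line; sweep the arc to roughly −28°.

carry_out([
  [[0.006, 0, 0, 0, 1], [0.005, -0.0018, 0, 0.5, 1], [0.005, -0.0018, 0, 0.5, 1], [0.005, -0.0018, 0, 0.5, 1], [0.005, -0.0018, 0, 0.5, 1], [0.005, -0.0018, 0, 0.5, 1], [0.005, -0.0018, 0, 0.5, 1], [0.005, -0.0018, 0, 0.5, 1], [0.005, -0.0018, 0, 0.5, 1], [0.005, -0.0018, 0, 0.5, 1], [0, 0, 0, 0, 1]],
])

```text
clock: 15.5
eef_pos: [0.4576, -0.1308, 0.0834]
tool_rot: [2.965, 1.038, 0.0]
force: [-0.4, -0.6, -0.8]
finger_gap: -0.0001
finger_force: 0.0
```

```bash
python3 st.py
python3 - <<'E'
from h import *
s=viewer.read_camera("side")
cv2.imwrite("pics/s2.png",cv2.resize(s["frame"][200:310,220:350,::-1],None,fx=5,fy=5,interpolation=2))
E
```

```text
15.5 [ 0.458 -0.131  0.083] toolx 38.60127177687789 [-0.444  0.028  2.035  0.     1.078  0.453] -9.441383619126493e-05 [-0.422 -0.589 -0.771] [ 0.026  0.074 -0.007] 0.0
```

View pics/s2.png

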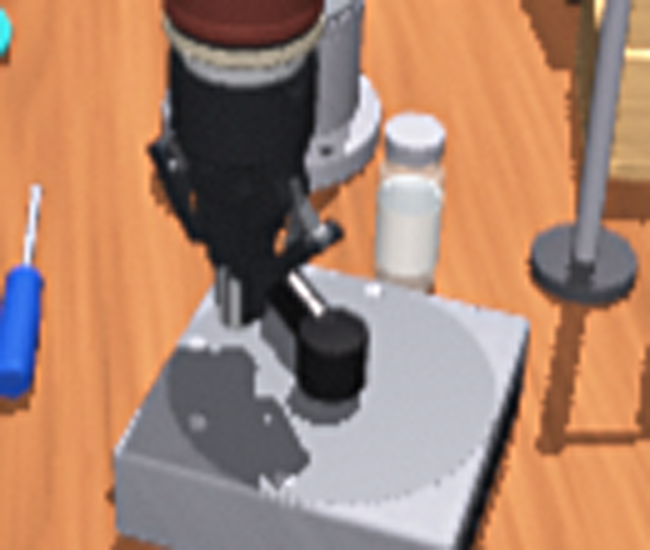

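carry_out([
  [[-0.02, 0, 0, 0, 1], [-0.02, 0, 0, 0, 1], [0, 0, -0.04, 0, 1], [0, 0, -0.08, 0, 1], [0, 0, -0.08, 0, 1], [0, 0, -0.08, 0, 1], [-0.08, 0, 0, 0, 1], [-0.08, 0, 0, 0, 1], [-0.08, 0, 0, 0, 1], [0, 0, 0, 0, 1]],
])

```text
clock: 16.55
eef_pos: [0.3446, -0.2211, 0.2232]
tool_rot: [2.966, 1.031, -0.003]
force: [0.4, -0.6, 0.3]
finger_gap: 0.0
finger_force: 0.0
```

```bash
python3 st.py; python3 sel.py s3.png; python3 sh.py p8.png
python3 - <<'E'
from h import *
s=viewer.read_camera("side"); save(s,"sf.png")
t=viewer.read_camera("top")
a=cv2.resize(s["frame"][130:310,220:350,::-1],(397,550)); b=cv2.resize(t["frame"][140:250,170:350,::-1],(400,244))
b=np.vstack([b,np.zeros((306,400,3),np.uint8)])
cv2.imwrite("pics/f.png",np.hstack([a,b]))
E
```

```text
16.55 [ 0.345 -0.221  0.223] toolx 38.33487374271057 [-0.762 -0.319  2.06  -0.002  1.4    0.14 ] 2.2293518507554727e-06 [ 0.381 -0.596  0.296] [-0.025 -0.052  0.016] 0.0
top selector_axis 0.9 [305.5 188.5] [ 0.508 -0.169  0.065]
top selector_tip 0.64 [283.1 195.5] [ 0.481 -0.088  0.087]
box ((0.5021911263465881, -0.16005796194076538), (0.17968302965164185, 0.18074414134025574), 64.74453735351562)
lever 9 ((0.4855520725250244, -0.1337917000055313), (0.007901846431195736, 0.06215423718094826), 8.455503463745117) [ 0.487 -0.146]
side selector_axis 0.65 [287.1 278.3] [ 0.503 -0.171  0.065]
side selector_tip 0.67 [269.3 253.3] [ 0.463 -0.091  0.087]
side mark_pin 0.37 [274.7 249.4] [ 0.48  -0.08   0.091]
disc plane 359 [-0.00389746 -0.00389932  0.12752707] tilt deg 0.31588071704665766 dir -134.98632170760396
```

View pics/f.png

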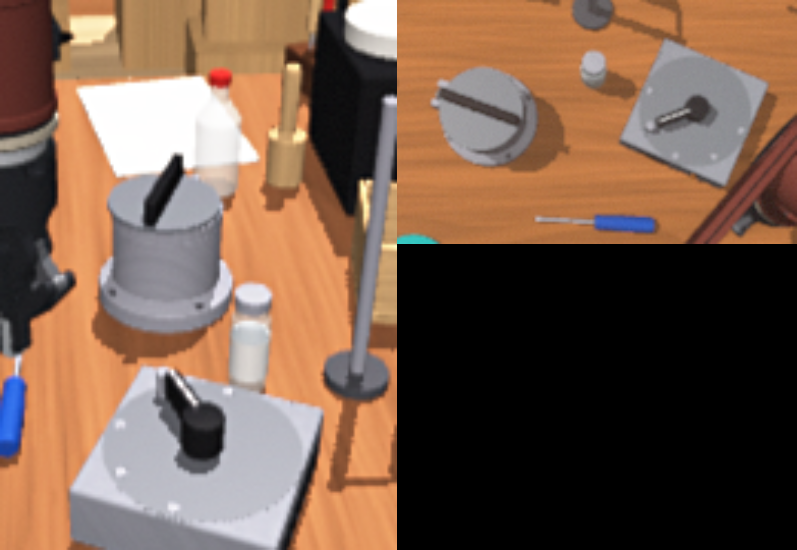

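The lid is flat, with its key between the ears (top view, about 440,92). The lever points at the pin (650,127), and the jar and bottle haven't moved.

```bash
python3 -c "
from station import order
print(order.close_job())"
```

```text
the job is handed in; nothing more can be done
None
```

The job is handed in: the lid was turned on the rim until its key dropped into the slot and it lay flat, then the selector lever was turned to the pin at -45 degrees, where it stayed. The last pictures confirm both, with about 17 s used and the jar and bottle where they were. I didn't check the tub again, but the arm never went near it.

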